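Hang the tyre gauge on its keyhole stud

TASK

Hang the red tyre-gauge panel on the sloping white rack: press the wide end of its keyhole over the brass stud head until the plate lies flat on the board, then slide it down the slope until the stud is fully home at the top end of the narrow slot, and let go. The stud is adjustable and may stand up to 15 mm to either side and 5 mm up or down from its measured place, so find it by sight or feel; do not force the panel against the rack (stay below about 25 N), and leave the other things on the bench where they are.

Things in the scene. Friction and masses are not known exactly. Their poses are not given: they have to be found in the camera images.
- panel_grip (a point): Centre of the black grip block on the loose gauge panel: 18 mm thick along x, 60 mm along y, 50 mm high along z, from 5 to 55 mm above the plate's underside (this point 30 mm above it), midway along the plate. Axes: x along the plate towards the keyhole end (up the slope once hung), y across, z out of the face. Grip it across its 18 mm, fingers on its +x and -x faces.
- panel: The gauge panel (about 0.35 kg): red plate 180 x 90 x 5 mm, starting flat on the table, face up. Origin at the centre of the plate's underside, 30 mm below panel_grip; same axes. A dial gauge 44 mm wide, 13 mm high sits on the face, centred 60 mm towards -x; the keyhole is in the +x half.
- hole (a point): Centre of the keyhole's wide end, at the plate's underside, 43 mm from the panel's middle along its +x. An oblong 20 mm across y and 29 mm along x with cut corners, through the plate. The 11 mm wide slot leads on from it in +x.
- seat (a point): Where the stud's axis lies when the panel is fully home: 73 mm from the panel's middle along its +x, 30 mm beyond the hole's centre, at the underside; the slot's end is 4 mm further on.
- board: Tilted white board of the fixed rack, 240 x 170 mm, rising away from the robot at 30 degrees to the table. Origin on its face, at the middle of the stud's range; x up the slope, y across, z out of the face. It reaches from x = -180 to +60 mm. On rubber mounts it gives along -z under pressure, 5 N per mm, up to 8 mm.
- stud_mid (a point): Point 12.5 mm above the board's origin (board axes), level with the stud's top. The stud is clamped rigidly -15 to +15 mm from it in y and -5 to +5 mm in x, unmeasured, new each time, in a metal channel across the board. Shank 8 mm across; brass head 16 mm (bevelled to 14 at the top), underside 7.5 mm and top 12.5 mm above the face: the 5 mm plate slides beneath.
- rack: The fixed dark steel rack that carries the board and stud, about 190 x 170 mm on the table, 148 mm high at the back; origin at the centre of its underside, x level away from the robot.
- tin: Bystander: standing metal tin, 76 mm across, 95 mm high; origin under its centre. It stands on the other side of the rack from the panel; either side may be the panel's.
- bottle: Bystander: white bottle with a red label, 84 mm across, 200 mm high; origin under its centre.
- jar: Bystander: black jar, 60 mm across, 75 mm high; origin under its centre.
- crayon: Bystander: yellow marking crayon lying down, 16 mm thick, about 110 mm long; origin under its middle.
- driver: Bystander: red screwdriver lying down.
- dome: Bystander: grey rubber buffing dome, 48 mm across, 22 mm high; origin under its centre.
- wrench: Bystander: steel wrench lying down behind the rack.
Things that resemble listed ones, but are neither listed nor needed, are in the scene too. What is shaped like the panel but green or pink is not meant.

How it is judged (in metres and radians):
On the way:
1. the panel lies flat on the board with the stud's head through the wide end of the keyhole (z of panel in the frame of board between -0.003 and 0.004 m and angle between the z axis of panel and the z axis of board, either way round below 0.08 rad and x of hole in the frame of board between -0.013 and 0.013 m and y of hole in the frame of board between -0.02 and 0.02 m), for 0.1 s.
At the end, for the whole second after the job is handed in: The panel hangs on the stud, let go and at rest: its plate flat on the board (underside within 4 mm of the face, within 0.08 rad), the stud at the seat of the narrow slot within 3 mm along the slope, the panel straight up the slope within 0.15 rad (z of panel in the frame of board between -0.003 and 0.004 m and angle between the z axis of panel and the z axis of board, either way round below 0.08 rad and x of stud_c0 in the frame of panel between 0.07 and 0.076 m and y of seat in the frame of board between -0.019 and 0.019 m and angle between the x axis of panel and the x axis of board, either way round below 0.15 rad and linear speed of panel below 0.01 m/s and contact force between panel and the fingers below 0.1 N); the robot touches nothing.
It fails at once if the panel presses on the rack, board or stud with more than 25 N (contact force between panel and rack above 25 N).
It fails at once if a bystander (tin, bottle, jar, crayon, screwdriver, dome or wrench) is moved more than 25 mm (distance of any of tin, bottle, jar, crayon, driver, dome, wrench from where it was at the start of the episode above 0.025 m).
It also fails if it takes over 72 s, if anything falls off the work surface, if the arm or the gripper's body presses on something with over 40 N, if the wrist force passes 120 N, or if a joint passes its speed limit or range.

ROBOT

A 6-joint arm with a two-finger parallel gripper is mounted at the origin on the work surface. World frame = base frame: x ahead of the robot, y to its left, z up, the work surface at z = 0. Lengths are in m, angles in degrees, forces in N, time in s.
With the tool pointing down it reaches from about 0.3 to 0.75 m from the base axis. Payload 8.5 kg.
Tool frame: the origin (TCP) lies at the very end of the fingers, on their centre line; the grasp point (between the pads) lies 19 mm behind it (env.tcp_to_grasp is the distance from the TCP to the grasp point, in m); z points along the fingers, y is the line along which they close (so a half turn about z gives the same grasp; the last joint's range is limited). The gripper opens to 85 mm and grips with 20 to 120 N. Pads are 22 mm wide; open, the fingers measure 114 mm over their backs; the gripper's body (76 mm by 85 mm) begins 54 mm behind the grasp point. The pads swing forward as they close: fully open they stand 13 mm farther back than shut.
Start: joints at [52.981, 21.807, 74.336, -0, 83.858, -12.336], TCP at [0.23, 0.5, 0.231] pointing down, gripper open.
Joint ranges: [-178.18, 178.18], [-50.72, 133.34], [12.68, 142.11], [-81.47, 261.47], [9.98, 163.14], [-165.26, 165.26]. Speed limits (degrees/s): [136.94, 136.94, 180, 180, 180, 180].

INTERFACE

Orientations are given as a 3x3 rotation matrix whose columns are the frame's x, y, z axes.
In Python, from rig import status, get_image, env gives the robot as it stands.
- The arm moves only by the shell command python3 -m handwheel 'ROWS' [FORCE]. ROWS is text: rows parted by semicolons, each of 7 numbers parted by spaces: the shift along the world's x, y, z in cm, then the turn, a rotation vector about the world's x, y, z in degrees, then the opening, from 0 (shut) to 1 (fully open). In form: dx dy dz wx wy wz gripper; .... A call has 1 to 8 rows; each row is the pose to reach, as a shift and turn from the pose commanded when the call began; what a row does not reach only later rows make up. A row lasts 1/12 s, in which the tool goes at most 41.7 mm and 7.16 degrees, less where a joint would pass 70% of its speed; a pose out of reach is approached as far as the arm can. A call with a gripper value outside its range is refused whole. The fingers move at their own pace and stop on an object; FORCE is the grip in N (left out, the last holds). Time passes only in rows, so rows that repeat a pose let the fingers close. It gives the time, the measured TCP pose, the force, the opening and the grip force at its end, in the units of the state.
- status.observe(): the state, without advancing time (a new reading comes with each control period).
- get_image(name): name is "scene" or "side" or "wrist"; returns a dict with "color" (480x640x3 uint8, red, green, blue), "vertical_fov" (degrees; the focal length in pixels is half the picture's height over the tangent of half this angle, whatever the lens; pixels are square), "cx", "cy" (the principal point, pixels), "xyz" and "orientation" of the camera in the world. Camera axes: x right, y down, z forward; pixel columns grow to the right and rows downward; lengths in m; the calibration is good to about 2 mm. A picture is of the moment at which its call begins. There is no depth.
- env.close_job(): hands the job in; it is judged then, once.
The state is a dict: "time_s": time; "q": joint angles; "qvel": joint speeds; "joint_efforts": joint torques, N m; "position": TCP position; "tool_rot": TCP orientation; "ft_force": force on the tool from outside, world axes, zero at the start; "wrist_torque": the same for the moment, N m; "grip_width": finger opening in m; "gripper_force": force on a finger pad.
Only numpy, scipy, OpenCV 4.12 (cv2) and the standard library are available. Lean on these libraries where they do the work, as an engineer would, in place of code of your own. Each camera call takes 0.05 s, during which the arm holds its last target. There are 200 camera calls.

## Working session

There is one attempt and no reset: what is moved stays moved. The work goes in short steps, Python scripts to look and compute and a shell command to move; the robot and the scene stay as the last step left them, time stands still between calls to the robot, and variables do not carry over. Pictures are saved under pics/ and viewed, at most 10 in all, crops included, and the job is handed in when it is done.

```bash
mkdir -p pics; cat > h.py <<'E'
import numpy as np, cv2
from rig import status,get_image,env
def cam(im):
    f=im["color"].shape[0]/2/np.tan(np.radians(im["vertical_fov"])/2)
    return f,im["cx"],im["cy"],np.array(im["xyz"]),np.array(im["orientation"])
def ray(im,u,v):
    f,cx,cy,o,R=cam(im); d=R@np.array([(u-cx)/f,(v-cy)/f,1]); return o,d/np.linalg.norm(d)
def onz(im,u,v,z):
    o,d=ray(im,u,v); return o+d*(z-o[2])/d[2]
def onpl(im,u,v,p,n):
    o,d=ray(im,u,v); return o+d*(np.dot(p-o,n)/np.dot(d,n))
def tri(rs):
    A=0;b=0
    for o,d in rs:
        P=np.eye(3)-np.outer(d,d);A=A+P;b=b+P@o
    return np.linalg.solve(A,b)
def proj(im,p):
    f,cx,cy,o,R=cam(im); c=R.T@(np.array(p)-o); return np.array([cx+f*c[0]/c[2],cy+f*c[1]/c[2]])
def save(n,c): cv2.imwrite(n,cv2.cvtColor(c,cv2.COLOR_RGB2BGR))
E
python3 - <<'E'
from h import *
import pickle
D={}
for n in["scene","side","wrist"]:
    D[n]=get_image(n); im=D[n]; save(f"pics/{n}0.png",im["color"]); print(n,np.round(im["xyz"],3),np.round(im["orientation"],2).tolist(),im["vertical_fov"])
pickle.dump(D,open("D0.pkl","wb"))
s=status.observe(); print(s["position"],s["ft_force"],s["grip_width"],np.round(s["tool_rot"],3).tolist())
E
```

```text
scene [ 0.909 -0.776  1.082] [[0.87, 0.37, -0.32], [0.49, -0.66, 0.57], [-0.0, -0.65, -0.76]] 50.734829647586
side [-0.067  0.844  0.753] [[-0.83, -0.3, 0.47], [-0.56, 0.41, -0.72], [0.02, -0.86, -0.51]] 47.70437272892635
wrist [0.16  0.53  0.374] [[0.42, 0.87, 0.27], [0.91, -0.4, -0.13], [-0.0, 0.3, -0.95]] 71.13859890613713
[0.22956999 0.49956266 0.23087192] [-0.29004098  0.68635701 -0.90650483] 0.0853104751717058 [[-0.909, 0.418, -0.001], [0.418, 0.909, -0.001], [0.0, -0.001, -1.0]]
```

View pics/scene0.png

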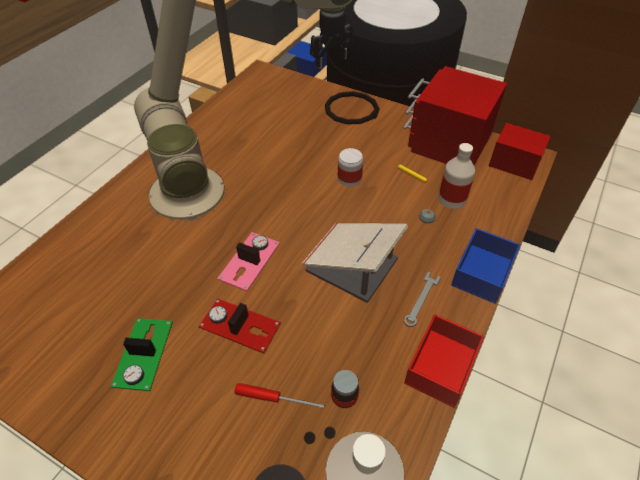

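View pics/side0.png

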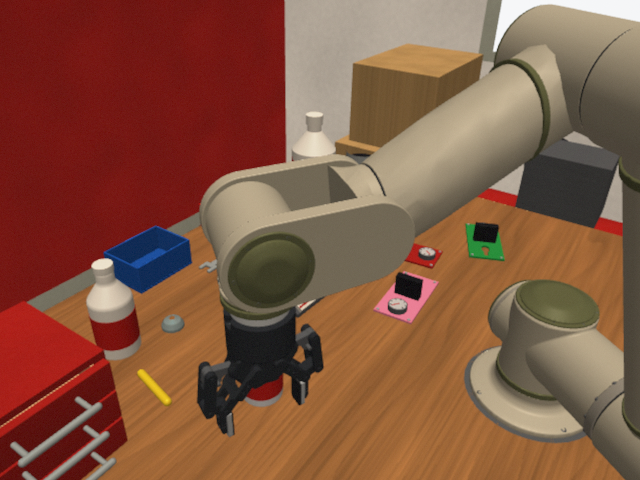

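The scene view shows the candidates for the panel: red plate with grip at (240,323), pink one at (249,261), green one at (142,353), and red screwdriver (265,393) and red tray (445,360). I choose (240,323). The rack is at (357,250), with the stud near (366,245). In the side view the arm hides the rack.

```bash
python3 - <<'E'
from h import *
import pickle
D=pickle.load(open("D0.pkl","rb")); im=D["scene"]; c=im["color"].astype(int)
m=((c[...,0]>110)&(c[...,1]<50)&(c[...,2]<50)).astype(np.uint8)
m[:290]=0;m[360:]=0;m[:,:190]=0;m[:,295:]=0
pts=cv2.findNonZero(m); h=cv2.convexHull(pts)
q=np.array([onz(im,*p[0],0.005)[:2] for p in h],np.float32)
r=cv2.minAreaRect(q*1000); print("rect mm",r); 
print("corners",np.round(cv2.boxPoints(r),0).tolist())
b=((c.max(2)<45)).astype(np.uint8); b[:295]=0;b[340:]=0;b[:,:225]=0;b[:,255:]=0
bp=cv2.findNonZero(b)[:,0]; print("block bbox",bp.min(0),bp.max(0))
print("kh", onz(im,260,331,.005),"dial",onz(im,218,315,.018),"grip top",onz(im,240,311,.055))
# board corners/rack
for u,v in[(306,262),(331,223),(407,224),(371,270)]: print(u,v,[np.round(onz(im,u,v,z),3).tolist() for z in(.03,.148)])
a=cv2.resize(im["color"][280:370,180:300],None,fx=4,fy=4,interpolation=cv2.INTER_CUBIC)
b=cv2.resize(im["color"][210:300,295:415],None,fx=4,fy=4,interpolation=cv2.INTER_CUBIC)
save("pics/crop0.png",np.vstack([a,b])[:600] if 0 else cv2.resize(np.hstack([a,b]),(800,300)))
E
```

```text
rect mm ((415.14617919921875, -307.93902587890625), (180.6080780029297, 91.45989227294922), 6.134130477905273)
corners [[320.0, -272.0], [330.0, -363.0], [510.0, -344.0], [500.0, -253.0]]
block bbox [228 304] [247 333]
kh [ 0.46954956 -0.29859615  0.005     ] dial [ 0.3598006  -0.31709676  0.018     ] grip top [ 0.41802099 -0.29854119  0.055     ]
306 262 [[0.47, -0.078, 0.03], [0.52, -0.156, 0.148]]
331 223 [[0.462, 0.077, 0.03], [0.512, -0.019, 0.148]]
407 224 [[0.65, 0.177, 0.03], [0.679, 0.071, 0.148]]
371 270 [[0.632, -0.018, 0.03], [0.663, -0.103, 0.148]]
```

View pics/crop0.png

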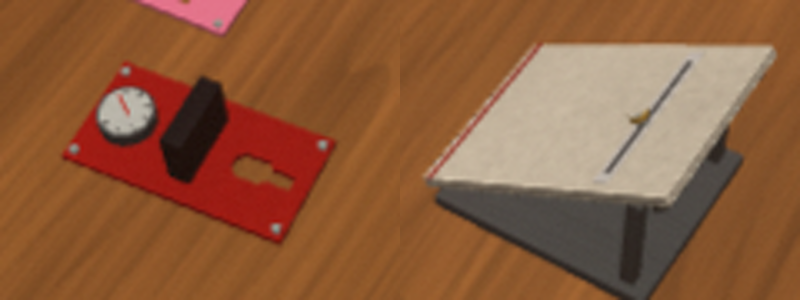

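Confirmed: red plate with its block centre about (0.415,-0.308), yaw about 6°, keyhole towards +x. Next, a wrist look at the rack from above.

```bash
python3 -m handwheel '2 -2.5 2 0 0 -6 1;4.5 -5.5 3.5 0 0 -12 1;6.8 -8.5 5 0 0 -18 1;9 -11.5 6 0 0 -24 1;11.2 -14.5 7 0 0 -30 1;13.3 -17.5 8 0 0 -37 1;15.4 -20.5 9 0 0 -44 1;17.5 -23.5 9 0 0 -50 1' | tail -3
python3 -m handwheel '2.2 -3 0 0 0 -4 1;4.4 -6 0 0 0 -9 1;6.6 -9 0 0 0 -9.2 1;8.8 -12 0 0 0 -9.2 1;11 -15 0 0 0 -9.2 1;13.2 -18 0 0 0 -9.2 1;15.4 -21 0.5 0 0 -9.2 1;17.5 -23.5 1 0 0 -9.2 1' | tail -3
python3 -m handwheel '0 0 0 0 0 0 1;0 0 0 0 0 0 1'|tail -3
python3 - <<'E'
from h import *
import pickle
im=get_image("wrist"); pickle.dump(im,open("W1.pkl","wb")); save("pics/w1.png",im["color"])
im=get_image("side"); pickle.dump(im,open("S1.pkl","wb")); save("pics/s1.png",im["color"])
E
```

```text
ft_force: [-0.5, 0.0, -0.0]
grip_width: 0.0851
gripper_force: 0.0
ft_force: [0.5, -0.0, 0.0]
grip_width: 0.0853
gripper_force: 0.0
ft_force: [-0.3, -1.0, 0.0]
grip_width: 0.0852
gripper_force: 0.0
```

View pics/w1.png

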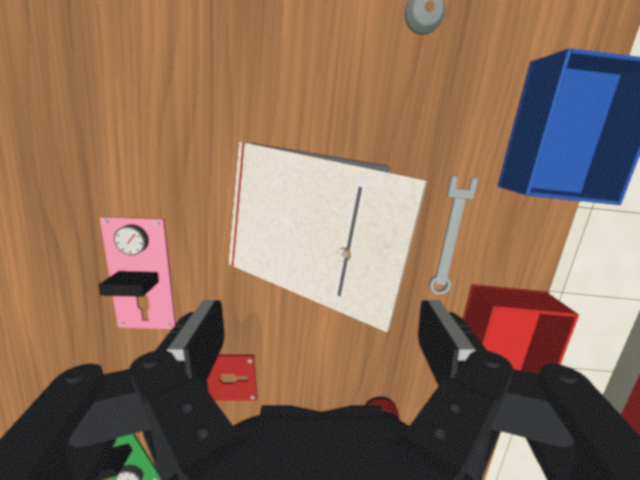

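The wrist view shows the board's corners near (240,142), (230,266), (388,332), (426,181), the stud at (345,254), and the red panel's keyhole at (232,379). Now I triangulate the corners and stud with the scene picture.

```bash
python3 - <<'E'
from h import *
import pickle
W=pickle.load(open("W1.pkl","rb")); S=pickle.load(open("D0.pkl","rb"))["scene"]
def quad(im,box):
    c=im["color"].astype(int); x0,y0,x1,y1=box
    m=((c.min(2)>135)&(c.max(2)-c.min(2)<60)).astype(np.uint8)*255
    k=np.zeros_like(m);k[y0:y1,x0:x1]=m[y0:y1,x0:x1]
    k=cv2.morphologyEx(k,cv2.MORPH_CLOSE,np.ones((9,9)))
    ct=max(cv2.findContours(k,0,2)[0],key=cv2.contourArea)
    hl=cv2.convexHull(ct); q=cv2.approxPolyN(hl,4,ensure_convex=True).reshape(4,2)
    return q
qw=quad(W,(225,130,435,340)); qs=quad(S,(295,215,415,285)); print(qw.tolist(),qs.tolist())
# order: lowL(y+), lowR(y-), highR, highL
def order(q,im,refs): 
    return [q[np.argmin(np.hypot(*(q-r).T))].astype(float) for r in refs]
ow=order(qw,W,np.array([(240,142),(230,266),(388,332),(426,181)])); os_=order(qs,S,np.array([(333,223),(306,262),(371,270),(407,224)]))
P=[tri([ray(W,*a),ray(S,*b)]) for a,b in zip(ow,os_)]; P=np.array(P); print(np.round(P,4))
for i in range(4):print(np.round(np.linalg.norm(P[i]-P[(i+1)%4]),4),end=' ')
# stud
def brass(im,u,v,r):
    c=im["color"].astype(float)[v-r:v+r+1,u-r:u+r+1]; s=c[...,0]-c[...,2]
    base=np.median(s); m=(s>base+25); ys,xs=np.nonzero(m); return xs.mean()+u-r,ys.mean()+v-r,m.sum()
bw=brass(W,345,254,10); bs=brass(S,367,245,9); print(bw,bs)
T=tri([ray(W,*bw[:2]),ray(S,*bs[:2])]); print("stud",np.round(T,4),proj(W,T),proj(S,T))
a=cv2.resize(W["color"][225:285,315:375],(400,400),interpolation=cv2.INTER_CUBIC);b=cv2.resize(S["color"][225:265,347:387],(400,400),interpolation=cv2.INTER_CUBIC)
save("pics/stud.png",np.hstack([a,b]))
# panel from wrist, keyhole
print("kh W",onz(W,231,379,.005))
E
```

```text
[[426, 180], [388, 333], [228, 264], [239, 141]] [[406, 224], [375, 269], [302, 263], [334, 224]]
[[ 0.4677  0.0837  0.0226]
 [ 0.4608 -0.0851  0.0295]
 [ 0.669  -0.0976  0.1497]
 [ 0.6771  0.0713  0.1463]]
0.1691 0.2407 0.1692 0.2435 (np.float64(348.0769230769231), np.float64(252.9230769230769), np.int64(26)) (np.float64(366.875), np.float64(244.75), np.int64(8))
stud [ 0.6143 -0.019   0.123 ] [347.23576022 253.13216156] [367.26134141 244.79565606]
kh W [ 0.46243413 -0.30372179  0.005     ]
```

View pics/stud.png

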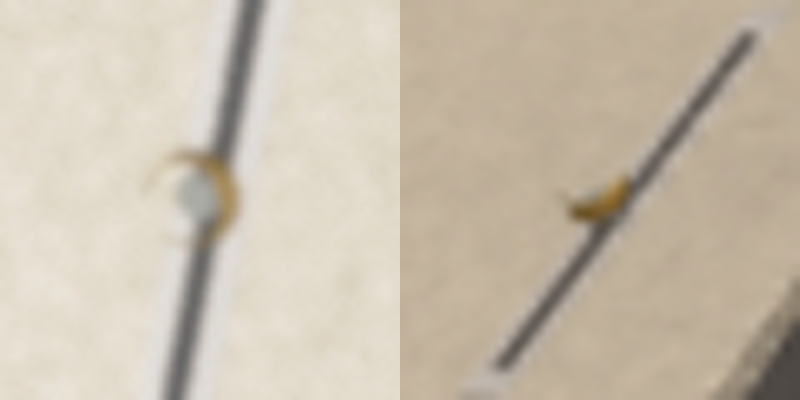

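Board corners agree with the 240x170 size, so the rack pose is good: yaw about -3°, origin about (0.621,-0.010,0.117). The stud head shows at wrist pixel (344,254). Now over to the panel.

```bash
python3 -m handwheel '-1.5 -3.3 0 0 0 0 1;-3 -6.6 0 0 0 0 1;-4.5 -10 -1 0 0 0 1;-6 -13.3 -2 0 0 0 1;-7.5 -16.6 -3.5 0 0 0 1;-9 -20 -5 0 0 0 1;-10.5 -23.2 -6.5 0 0 0 1;-12 -26.5 -8 0 0 0 1' >/dev/null
python3 -m handwheel '-1.5 -2.5 -2 0 0 0 1;-3 -5 -4 0 0 0 1;-4.5 -7.1 -5 0 0 0 1;-4.5 -7.1 -5 0 0 0 1;-4.5 -7.1 -5 0 0 0 1'
cat > board.py <<'E'
from h import *
yaw=np.radians(-3.0);t=np.radians(30)
bx=np.array([np.cos(t)*np.cos(yaw),np.cos(t)*np.sin(yaw),np.sin(t)]);by=np.array([-np.sin(yaw),np.cos(yaw),0]);bz=np.cross(bx,by)
B=np.stack([bx,by,bz],1); bo=np.array([.5687,-.0069,.087])+.06*bx
E
python3 - <<'E'
from board import *
import pickle
W=pickle.load(open("W1.pkl","rb"))
p=onpl(W,344.,254.4,bo+.0125*bz,bz);print("stud bframe",(p-bo)@B,"bo",bo)
im=get_image("wrist"); pickle.dump(im,open("W2.pkl","wb")); save("pics/w2.png",im["color"])
S=pickle.load(open("D0.pkl","rb"))["scene"]
c=im["color"].astype(int)
m=((c[...,0]>90)&(c[...,1]<60)&(c[...,2]<60)).astype(np.uint8)
m=cv2.morphologyEx(m,cv2.MORPH_OPEN,np.ones((3,3)))
n,l,st,ce=cv2.connectedComponentsWithStats(m)
i=[j for j in range(1,n) if st[j,4]>800]; print(st[i])
E
```

```text
time_s: 2.83
position: [0.4143, -0.3057, 0.2012]
tool_rot: [[-0.106, 0.994, -0.0], [0.994, 0.106, 0.001], [0.001, -0.0, -1.0]]
ft_force: [1.1, -0.1, 0.4]
grip_width: 0.0853
gripper_force: 0.0
stud bframe [-0.00369458 -0.01065503  0.0125    ] bo [ 0.62059031 -0.00961946  0.117     ]
[[ 573  249   56   54 1179]
 [ 612  379   28   54  861]]
```

View pics/w2.png

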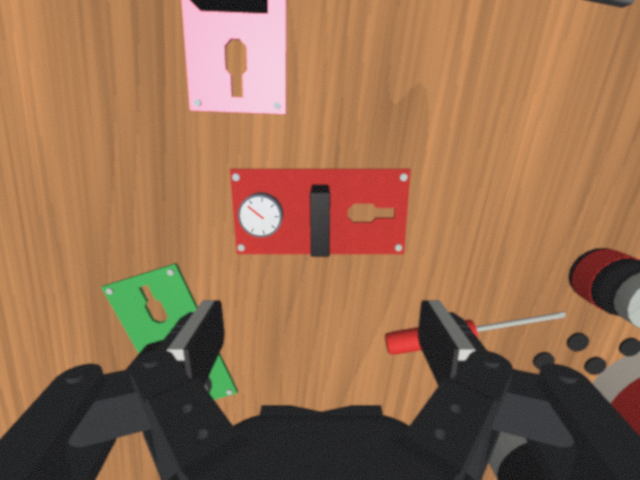

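The panel lies square in the picture: corners (231,169), (410,169), (404,254), (237,254), grip block (320,220), keyhole (363,212).

```bash
python3 - <<'E'
from board import *
import pickle
im=pickle.load(open("W2.pkl","rb")); S=pickle.load(open("D0.pkl","rb"))["scene"]
def corners(im,box):
    c=im["color"].astype(int); x0,y0,x1,y1=box
    m=((c[...,0]>100)&(c[...,0]>2.5*c[...,1])).astype(np.uint8); k=0*m; k[y0:y1,x0:x1]=m[y0:y1,x0:x1]
    n,l,s,_=cv2.connectedComponentsWithStats(cv2.morphologyEx(k,cv2.MORPH_CLOSE,np.ones((5,5))))
    k=(l==1+np.argmax(s[1:,4])).astype(np.uint8)
    return cv2.approxPolyN(cv2.convexHull(cv2.findNonZero(k)),4,ensure_convex=True).reshape(4,2).astype(float)
q=corners(im,(220,150,425,270)); s=corners(S,(190,290,295,360)); print(q.tolist(),s.tolist())
P=np.array([onz(im,*a,.005) for a in q]); Q=np.array([onz(S,*a,.005) for a in s])
print(np.round(P,4),P.mean(0),"scene",Q.mean(0))
for a in q:
    X=onz(im,*a,.005); b=s[np.argmin([np.linalg.norm(y-X) for y in Q])]; print("tri",np.round(tri([ray(im,*a),ray(S,*b)]),4))
r=cv2.minAreaRect((P[:,:2]*1000).astype(np.float32));print(r)
# grip-block top centre in both
g=tri([ray(im,320,185.5),ray(S,240,306)]);print("block top",g)
# block width edges near top
print("TCP proj check top mid",proj(im,[.415,-.307,.055]))
E
```

```text
[[403.0, 253.0], [237.0, 253.0], [230.0, 169.0], [410.0, 169.0]] [[264.0, 353.0], [198.0, 327.0], [217.0, 298.0], [281.0, 322.0]]
[[ 0.5067 -0.3426  0.005 ]
 [ 0.3296 -0.3615  0.005 ]
 [ 0.3199 -0.2733  0.005 ]
 [ 0.4978 -0.2544  0.005 ]] [ 0.41348926 -0.30793217  0.005     ] scene [ 0.41564661 -0.30759184  0.005     ]
tri [ 0.5085 -0.3428  0.0019]
tri [ 0.3294 -0.3621  0.0028]
tri [ 0.3208 -0.2729  0.0069]
tri [ 0.4992 -0.2532  0.0039]
((413.5260009765625, -307.9427490234375), (178.96835327148438, 88.66307067871094), 6.070236682891846)
block top [ 0.406717   -0.27773292  0.0410928 ]
TCP proj check top mid [321.57198712 224.24243231]
```

```bash
python3 -m handwheel '0 -0.2 -4 0 0 0 1;0 -0.2 -8 0 0 0 1;0 -0.2 -12 0 0 0 1;0 -0.2 -15 0 0 0 1;0 -0.2 -17.5 0 0 0 1;0 -0.2 -18.4 0 0 0 1;0 -0.2 -18.4 0 0 0 1;0 -0.2 -18.4 0 0 0 0.5' 60
python3 -m handwheel '0 0 0 0 0 0 0;0 0 0 0 0 0 0;0 0 0 0 0 0 0;0 0 0 0 0 0 0;0 0 0 0 0 0 0;0 0 0 0 0 0 0;0 0 0 0 0 0 0;0 0 0 0 0 0 0'
```

```text
time_s: 3.55
position: [0.4157, -0.3081, 0.0186]
tool_rot: [[-0.108, 0.994, 0.001], [0.994, 0.108, -0.001], [-0.001, 0.001, -1.0]]
ft_force: [0.5, -0.5, 0.2]
grip_width: 0.0756
gripper_force: 0.0
time_s: 4.22
position: [0.4148, -0.3085, 0.0181]
tool_rot: [[-0.107, 0.994, 0.001], [0.994, 0.107, -0.001], [-0.001, 0.001, -1.0]]
ft_force: [-1.0, 1.0, 5.9]
grip_width: 0.0172
gripper_force: 60.1
```

```bash
cat > goal.py <<'E'
from board import *
from scipy.spatial.transform import Rotation as Ro
def goal(panel_b,tz=.018):
    R=np.stack([np.cross(bx,-bz),bx,-bz],1); return bo+B@np.array(panel_b)+tz*bz,R
def delta(p,R,tz=.018):
    s=status.observe(); c=np.array(s["position"]);Rc=np.array(s["tool_rot"])
    print("shift cm",np.round((p-c)*100,2),"rotvec",np.round(Ro.from_matrix(R@Rc.T).as_rotvec(degrees=True),2))
    o=c+Rc[:,2]*tz; print("panel in board mm",np.round(B.T@(o-bo)*1000,1),"F board",np.round(B.T@np.array(s["ft_force"]),1),"t",s["time_s"])
E
python3 - <<'E'
from goal import *
delta(*goal([-.0467,-.0107,.045]))
E
```

```text
shift cm [13.34 29.2  13.02] rotvec [  0.87 -29.99  -8.89]
panel in board mm [-222.9 -309.3   -6.4] F board [2.1 0.9 5.7] t 4.2167
```

```bash
python3 -m handwheel '0 0 4 0 0 0 0;0 0 8 0 0 0 0;0 0 12 0 0 0 0;0 0 16 0 0 0 0;0 0 20 0.2 -6 -1.8 0;1.5 3.5 20 0.35 -12 -3.6 0;3 7 20 0.5 -18 -5.3 0;4.5 10.5 20 0.7 -24 -7.1 0' >/dev/null
python3 -m handwheel '1.7 3.5 0 0.17 -6 -1.8 0;3.4 7 0 0.17 -6 -1.8 0;5.1 10.5 0 0.17 -6 -1.8 0;6.8 14 0 0.17 -6 -1.8 0;8.4 17 0 0.17 -6 -1.8 0;8.8 18.7 -3 0.17 -6 -1.8 0;8.8 18.7 -7 0.17 -6 -1.8 0;8.8 18.7 -7 0.17 -6 -1.8 0'
python3 -m handwheel '0 0 0 0 0 0 0;0 0 0 0 0 0 0'|grep -E 'force|width'
python3 - <<'E'
from goal import *
import pickle
delta(*goal([-.0467,-.0107,.045]))
D={n:get_image(n) for n in["wrist","scene","side"]}
pickle.dump(D,open("D3.pkl","wb")); save("pics/w3.png",D["wrist"]["color"])
E
```

```text
time_s: 5.55
position: [0.5439, -0.0139, 0.1404]
tool_rot: [[0.049, 0.872, 0.487], [0.999, -0.045, -0.02], [0.004, 0.488, -0.873]]
ft_force: [-1.4, 0.3, -4.4]
grip_width: 0.0172
gripper_force: 60.2
ft_force: [1.3, 0.3, -3.2]
grip_width: 0.0178
gripper_force: 60.3
shift cm [-0.01  0.05 -0.07] rotvec [-0.02  0.08  0.03]
panel in board mm [-46.2 -11.2  45.6] F board [-0.5  0.3 -3.4] t 5.7167
```

View pics/w3.png

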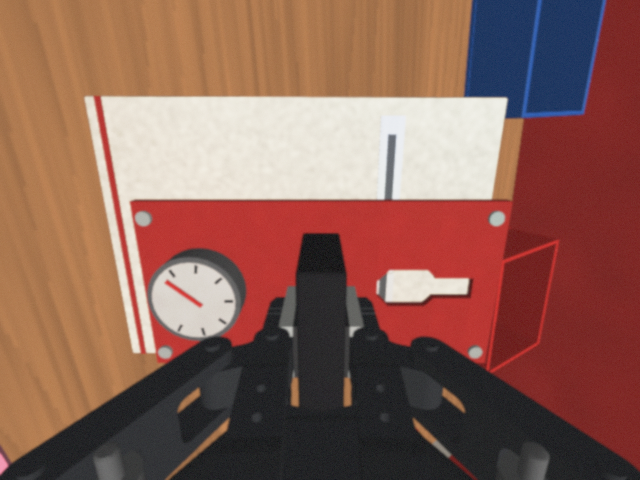

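The keyhole's wide end is at (405,286), the slot runs to (470,286), and the panel edge (v=200) is parallel to the board's edge (v=97). The stud is hidden under the plate. I compare panel and board in this one view to cancel calibration error.

```bash
python3 - <<'E'
from goal import *
import pickle
W=pickle.load(open("W1.pkl","rb")); V=pickle.load(open("D3.pkl","rb"))["wrist"]
def bf(im,u,v,z): return np.round(B.T@(onpl(im,u,v,bo+z*bz,bz)-bo)*1000,1)[:2]
print("W1 corners",[bf(W,*p,0).tolist() for p in[(239.5,141.5),(229,265),(388,332.5),(426,180.5)]])
g=cv2.cvtColor(W["color"],cv2.COLOR_RGB2GRAY)
# channel line in W1
for v in(200,215,280,290):
    r=g[v,335:372].astype(float); u=335+np.sum(np.arange(len(r))*(r<120))/max(1,np.sum(r<120)); print("W1 chan",v,u,bf(W,u,v,0))
g=cv2.cvtColor(V["color"],cv2.COLOR_RGB2GRAY)
for v in(150,170,185):
    r=g[v,375:410].astype(float); u=375+np.sum(np.arange(len(r))*(r<120))/max(1,np.sum(r<120)); print("V chan",v,u,bf(V,u,v,0))
print("V board corners",bf(V,86,97,0),bf(V,507,97,0),"edge mid",bf(V,300,97,0))
zt=.0456+.005
print("panel corners",[bf(V,*p,zt).tolist() for p in[(131,200.5),(511,200.5),(489,366),(160,360)]])
c=V["color"].astype(int)[262:312,370:478]; m=~((c[...,0]>100)&(c[...,0]>2.2*c[...,1]))
ys,xs=np.nonzero(m); 
print("hole cols",xs.min()+370,xs.max()+370); cols=[(x+370,np.nonzero(m[:,x])[0].min()+262,np.nonzero(m[:,x])[0].max()+262) for x in range(0,108,6) if m[:,x].any()]; print(cols)
# channel & stud top
print("channel stud", [bf(W,u,v,.0125) for u,v in[(344,254.4)]])
E
```

```text
W1 corners [[-179.9, 85.0], [-180.6, -86.8], [60.7, -86.6], [60.7, 83.8]]
W1 chan 200 357.5 [-5.3 49.1]
W1 chan 215 354.5 [-5.4 32.3]
W1 chan 280 341.5 [ -6.  -46.5]
W1 chan 290 339.5 [ -6.1 -59.6]
V chan 150 391.0 [-4.  54.9]
V chan 170 390.0 [-3.8 43.2]
V chan 185 389.0 [-3.9 34.1]
V board corners [-179.2   84.2] [60.2 83.9] edge mid [-57.5  84.1]
panel corners [[-134.8, 34.3], [43.5, 34.1], [46.9, -58.3], [-134.0, -54.1]]
hole cols 370 471
[(370, np.int64(301), np.int64(311)), (376, np.int64(281), np.int64(294)), (382, np.int64(276), np.int64(298)), (388, np.int64(270), np.int64(303)), (394, np.int64(269), np.int64(303)), (400, np.int64(269), np.int64(303)), (406, np.int64(269), np.int64(303)), (412, np.int64(269), np.int64(304)), (418, np.int64(269), np.int64(303)), (424, np.int64(269), np.int64(303)), (430, np.int64(271), np.int64(298)), (436, np.int64(277), np.int64(295)), (442, np.int64(277), np.int64(295)), (448, np.int64(277), np.int64(295)), (454, np.int64(277), np.int64(295)), (460, np.int64(277), np.int64(295)), (466, np.int64(277), np.int64(296))]
channel stud [array([ -3.7, -10.7])]
```

All agree within about 1 mm: stud at board (-4,-10.7) mm in my frame. I go down to 5 mm above the head and look through the keyhole.

```bash
python3 -m handwheel '0.4 0 -0.7 0 0 0 0;0.8 0 -1.4 0 0 0 0;1.2 0 -2.1 0 0 0 0;1.38 -0.02 -2.4 0 0 0 0;1.38 -0.02 -2.4 0 0 0 0;1.38 -0.02 -2.4 0 0 0 0' 30 | grep -E "force|width"
python3 - <<'E'
from goal import *
import pickle
delta(*goal([-.0467,-.0107,.0]))
V=get_image("wrist"); pickle.dump(V,open("W4.pkl","wb")); save("pics/w4.png",cv2.resize(V["color"][230:340,340:500],(800,550),interpolation=cv2.INTER_CUBIC))
E
```

```text
ft_force: [-0.7, -0.0, -3.2]
grip_width: 0.0172
gripper_force: 60.3
shift cm [ 0.92 -0.13 -1.36] rotvec [-0.06 -0.07 -0.03]
panel in board mm [-47.9  -9.9  16.4] F board [-2.2 -0.1 -2.4] t 6.3667
```

View pics/w4.png

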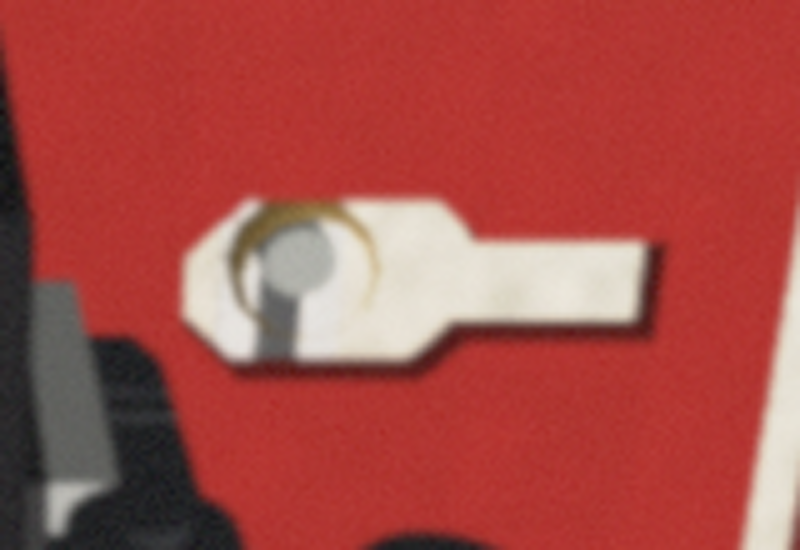

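Through the keyhole the stud head ring is visible, centred about crop (304,267), i.e. image (401,283). The hole spans crop rows 200–372 and columns 183–475, so the stud is inside but a bit towards +y and low in x.

```bash
python3 - <<'E'
from goal import *
import pickle
V=pickle.load(open("W4.pkl","rb")); z=.0164
def bf(u,v,z): return np.round(B.T@(onpl(V,340+u/5,230+v/5,bo+z*bz,bz)-bo)*1000,1)[:2]
print("stud c",bf(304,267,.0125),"ring left/right",bf(230,265,.0115),bf(381,265,.0115),"bot",bf(305,338,.0125))
print("hole +y top rim",bf(340,200,z+.005),"-y bottom edge",bf(330,361,z),"-y top rim",bf(330,377,z+.005),"left",bf(183,280,z+.005),"slot end",bf(648,280,z), "slot y",bf(560,240,z+.005),bf(560,323,z),bf(560,336,z+.005))
E
```

```text
stud c [ -4.7 -11.1] ring left/right [-12.4 -11.4] [  3.9 -11.3] bot [ -3.9 -19.6]
hole +y top rim [-3.9  0.3] -y bottom edge [ -2.1 -20.3] -y top rim [ -3.4 -19.5] left [-19.1  -8.5] slot end [ 30.5 -10.8] slot y [18.6 -4. ] [ 21.9 -15.8] [ 19.9 -14.7]
```

```bash
python3 -m handwheel '0 -0.14 0 0 0 0 0;0.1 -0.15 -0.17 0 0 0 0;0.2 -0.15 -0.35 0 0 0 0;0.2 -0.15 -0.35 0 0 0 0;0.25 -0.15 -0.43 0 0 0 0;0.3 -0.16 -0.52 0 0 0 0' 30 | grep -E "force|width"
python3 -c "
from goal import *
delta(*goal([-.0475,-.0112,.0]))"
```

```text
ft_force: [0.3, -0.1, -3.6]
grip_width: 0.0172
gripper_force: 60.3
shift cm [ 0.54 -0.01 -0.93] rotvec [-0.04 -0.01 -0.02]
panel in board mm [-47.6 -11.3  10.7] F board [-1.6 -0.1 -3.3] t 6.9167
```

```bash
python3 -m handwheel '0.05 0 -0.09 0 0 0 0;0.1 0 -0.17 0 0 0 0;0.15 0 -0.26 0 0 0 0;0.2 -0.01 -0.35 0 0 0 0;0.25 -0.01 -0.43 0 0 0 0;0.3 -0.01 -0.52 0 0 0 0' | grep -E "ft_force"
python3 -c "
from goal import *
delta(*goal([-.0475,-.0112,.0]))"
python3 -m handwheel '0.05 0 -0.09 0 0 0 0;0.1 0 -0.17 0 0 0 0;0.1 0 -0.17 0 0 0 0' | grep -E "ft_force"
python3 -c "
from goal import *
delta(*goal([-.0475,-.0112,.0]))"
```

```text
ft_force: [1.0, -1.0, -2.6]
shift cm [ 0.24 -0.   -0.4 ] rotvec [-0.05 -0.02 -0.02]
panel in board mm [-47.6 -11.3   4.7] F board [-0.4 -0.9 -2.8] t 7.4167
ft_force: [-0.1, 1.5, -2.9]
shift cm [ 0.14 -0.   -0.22] rotvec [-0.05 -0.03 -0.02]
panel in board mm [-47.6 -11.2   2.6] F board [-1.6  1.5 -2.4] t 7.6667
```

Head is through. Now feel for the board.

```bash
for i in 1; do python3 -m handwheel '0.05 0 -0.09 0 0 0 0;0.05 0 -0.09 0 0 0 0' | grep -E "ft_force"
python3 -m handwheel '0.05 0 -0.09 0 0 0 0;0.05 0 -0.09 0 0 0 0;0.05 0 -0.09 0 0 0 0' | grep -E "ft_force"; done
python3 -c "
from goal import *
delta(*goal([-.0475,-.0112,.0]))"
```

```text
ft_force: [-0.5, 0.4, -2.8]
ft_force: [-2.2, 0.5, -0.4]
shift cm [ 0.05 -0.   -0.07] rotvec [-0.04 -0.01 -0.02]
panel in board mm [-47.6 -11.2   0.9] F board [-2.1  0.4  0.8] t 8.0833
```

Contact felt (about 3.6 N). Dwell, then slide down the slope in stages.

```bash
cat > d.sh <<'E'
python3 -c "
from goal import *
delta(*goal([-.0775,-.0112,.0]))"
E
python3 -m handwheel '0.02 0 -0.03 0 0 0 0;0.02 0 -0.03 0 0 0 0;0.02 0 -0.03 0 0 0 0' | grep -E "ft_force"; bash d.sh
python3 -m handwheel '-0.17 0.01 -0.1 0 0 0 0;-0.35 0.02 -0.2 0 0 0 0;-0.52 0.03 -0.3 0 0 0 0;-0.69 0.04 -0.4 0 0 0 0;-0.87 0.05 -0.5 0 0 0 0;-0.87 0.05 -0.5 0 0 0 0' | grep ft_force; bash d.sh
```

```text
ft_force: [-2.9, 0.6, 0.7]
shift cm [-2.56  0.13 -1.54] rotvec [-0.04 -0.01 -0.03]
panel in board mm [-47.6 -11.1   0.5] F board [-2.2  0.5  2.1] t 8.3333
ft_force: [-2.3, -0.5, 1.5]
shift cm [-1.67  0.09 -1.02] rotvec [-0.04 -0.02 -0.01]
panel in board mm [-58.  -11.2   0.4] F board [-1.2 -0.6  2.5] t 8.8333
```

```bash
python3 -m handwheel '-0.17 0.01 -0.1 0 0 0 0;-0.35 0.02 -0.2 0 0 0 0;-0.52 0.03 -0.3 0 0 0 0;-0.69 0.04 -0.4 0 0 0 0;-0.87 0.05 -0.5 0 0 0 0;-1.04 0.05 -0.6 0 0 0 0;-1.21 0.06 -0.7 0 0 0 0;-1.21 0.06 -0.7 0 0 0 0' | grep ft_force; bash d.sh
python3 -m handwheel '-0.09 0 -0.05 0 0 0 0;-0.17 0.01 -0.1 0 0 0 0;-0.26 0.01 -0.15 0 0 0 0;-0.26 0.01 -0.15 0 0 0 0' | grep ft_force; bash d.sh
```

```text
ft_force: [-1.8, -0.6, 1.9]
shift cm [-0.44  0.02 -0.3 ] rotvec [-0.06 -0.06 -0.02]
panel in board mm [-72.2 -11.2   0.4] F board [-0.6 -0.7  2.5] t 9.5
ft_force: [-1.1, -0.2, 2.7]
shift cm [-0.21  0.01 -0.17] rotvec [-0.05 -0.03 -0.02]
panel in board mm [-74.8 -11.2   0.4] F board [ 0.4 -0.3  2.9] t 9.8333
```

Small steps until the slot end is felt.

```bash
python3 -m handwheel '-0.09 0 -0.05 0 0 0 0;-0.09 0 -0.05 0 0 0 0;-0.09 0 -0.05 0 0 0 0' | grep ft_force; bash d.sh
python3 -m handwheel '-0.09 0 -0.05 0 0 0 0;-0.09 0 -0.05 0 0 0 0;-0.09 0 -0.05 0 0 0 0' | grep ft_force; bash d.sh
```

```text
ft_force: [-2.0, -0.4, 2.5]
shift cm [-0.12  0.01 -0.12] rotvec [-0.05 -0.04 -0.02]
panel in board mm [-75.8 -11.2   0.4] F board [-0.4 -0.5  3.2] t 10.0833
ft_force: [-0.2, 0.1, 3.0]
shift cm [-0.04  0.01 -0.07] rotvec [-0.05 -0.03 -0.02]
panel in board mm [-76.8 -11.3   0.4] F board [1.3 0.1 2.7] t 10.3333
```

```bash
python3 -m handwheel '-0.04 0 -0.025 0 0 0 0;-0.04 0 -0.025 0 0 0 0;-0.04 0 -0.025 0 0 0 0' | grep ft_force; bash d.sh
python3 -m handwheel '-0.04 0 -0.025 0 0 0 0;-0.04 0 -0.025 0 0 0 0;-0.04 0 -0.025 0 0 0 0' | grep ft_force; bash d.sh
python3 -m handwheel '-0.04 0 -0.025 0 0 0 0;-0.04 0 -0.025 0 0 0 0;-0.04 0 -0.025 0 0 0 0' | grep ft_force; bash d.sh
```

```text
ft_force: [-0.8, -0.6, 2.6]
shift cm [-0.01  0.01 -0.05] rotvec [-0.05 -0.02 -0.02]
panel in board mm [-77.2 -11.3   0.4] F board [ 0.7 -0.6  2.6] t 10.5833
ft_force: [-0.5, -0.0, 2.4]
shift cm [ 0.03  0.01 -0.03] rotvec [-0.05 -0.02 -0.02]
panel in board mm [-77.7 -11.3   0.4] F board [ 0.8 -0.   2.3] t 10.8333
ft_force: [0.3, 0.5, 3.2]
shift cm [ 0.07  0.02 -0.01] rotvec [-0.04 -0.01 -0.02]
panel in board mm [-78.1 -11.4   0.4] F board [1.8 0.5 2.6] t 11.0833
```

```bash
python3 -m handwheel '-0.04 0 -0.025 0 0 0 0;-0.04 0 -0.025 0 0 0 0;-0.04 0 -0.025 0 0 0 0' | grep ft_force; bash d.sh
python3 -m handwheel '-0.04 0 -0.025 0 0 0 0;-0.04 0 -0.025 0 0 0 0;-0.04 0 -0.025 0 0 0 0' | grep ft_force; bash d.sh
python3 - <<'E'
from h import *
V=get_image("wrist"); save("pics/w5.png",cv2.resize(V["color"][220:340,340:500],(800,600),interpolation=cv2.INTER_CUBIC))
E
```

```text
ft_force: [2.1, 1.1, 4.2]
shift cm [0.09 0.02 0.  ] rotvec [-0.03  0.02 -0.02]
panel in board mm [-78.2 -11.4   0.4] F board [3.8 1.2 2.6] t 11.3333
ft_force: [3.8, 1.7, 6.4]
shift cm [0.1  0.02 0.01] rotvec [-0.03  0.06 -0.02]
panel in board mm [-78.4 -11.5   0.4] F board [6.4 1.9 3.7] t 11.5833
```

View pics/w5.png

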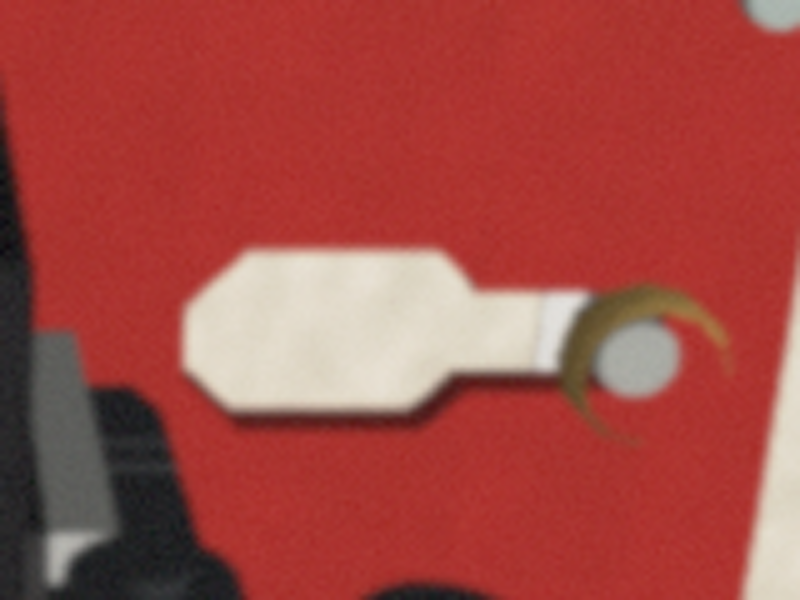

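The stud head sits at the slot end (crop (640,360), slot end hidden under it) and the force rises to about 6 N: it is home. Release and retreat along the board normal.

```bash
python3 -m handwheel '0 0 0 0 0 0 0.3;0 0 0 0 0 0 0.6;0 0 0 0 0 0 1;0 0 0 0 0 0 1;0 0 0 0 0 0 1;0 0 0 0 0 0 1;0 0 0 0 0 0 1;0 0 0 0 0 0 1' 
python3 -m handwheel '-0.5 0 0.9 0 0 0 1;-1 0.05 1.75 0 0 0 1;-2 0.1 3.5 0 0 0 1;-3.5 0.2 6 0 0 0 1;-5 0.25 8.7 0 0 0 1;-6.5 0.3 11 0 0 0 1;-7.5 0.4 13 0 0 0 1;-7.5 0.4 13 0 0 0 1' | grep -E "force|width"
python3 - <<'E'
from goal import *
import pickle
V=get_image("wrist"); pickle.dump(V,open("W6.pkl","wb")); save("pics/w6.png",V["color"])
E
```

```text
time_s: 12.3
position: [0.5424, -0.017, 0.0933]
tool_rot: [[0.052, 0.865, 0.499], [0.999, -0.045, -0.025], [0.001, 0.5, -0.866]]
ft_force: [-0.0, -0.2, -0.3]
grip_width: 0.0857
gripper_force: 0.0
ft_force: [0.3, 0.4, -1.2]
grip_width: 0.0851
gripper_force: 0.0
```

View pics/w6.png

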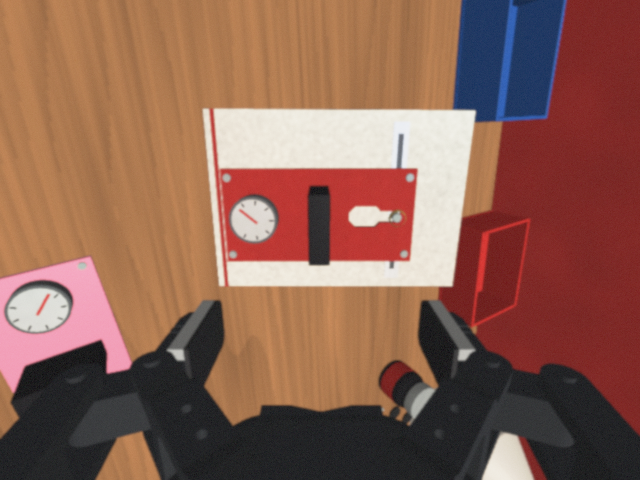

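The panel hangs straight on the board, with its stud at the slot end (398,216). The gripper is clear, so I hand in.

```bash
python3 -c "
from rig import env
print(env.close_job())"
```

```text
the job is handed in; nothing more can be done
None
```

The red gauge panel hangs on the board with the stud at the top end of the slot, the gripper is open and clear of it, and the job was handed in at about 13 s of the 72 s; the hand-in call returned no verdict.

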